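# Set and lock the purge regulator, then hold the ratchet lever at its third click

## Task

Turn the bar knob of the gas regulator until its pointer lines up with the mark on the ring round it, then slide the guard all the way over the knob. After that pull the purge valve's ratchet lever exactly three clicks away from its closed stop, never going on to the fourth, and finish while still holding it at the third click, because it springs shut when let go. Leave the petri dish, the marker pen and the gel cassette where they are.

Things in the scene. Friction and masses are not known exactly. Their poses are not given: they have to be found in the camera images.
- regulator: Fixed grey housing, 110 (x) x 200 (y) x 40 mm high; origin at the centre of its underside, z up; two gas ports on its +x face (turned away from the robot at yaw 0). Knob axis at (0, +52 mm) in its frame; the guard is parked at y = -48 mm and slides towards +y.
- knob_grip (a point): Top centre of the knob, on its vertical axis, 70 mm above the worktop. Black knob: a round skirt 55 mm across and 6 mm high standing on the housing's top (40 mm), on it a bar 42 mm long, 13 mm thick and 24 mm high to pinch from above. The point's x axis runs along the bar; its -x end is the pointer end, with a white line.
- knob (a joint): Turn of the knob, rad, positive anticlockwise seen from above, stops at -1.6 and 1.2; at 0 the pointer looks along the regulator's -x. It starts 0.5 to 1.5 rad clockwise of the mark. Light friction (0.05 N m) keeps it where it is left.
- knob_pointer (a point): Tip of the pointer line on the edge of the knob's skirt, 27.5 mm from the knob axis, 46 mm above the worktop.
- set_mark (a point): Where the pointer tip must come: 27.5 mm from the knob axis, just inside the mark, a small white raised wedge (6 x 3 mm) on a flat aluminium ring (71 mm across, 4 mm high) fixed on the housing round the knob.
- guard (a joint): Travel of the guard, m: 0 parked clear of the knob, 0.100 at its end stop fully over the knob; friction about 1.5 N, stays where it is left.
- guard_grip (a point): Top centre of the guard's black grip block (24 x 24 mm, 24 mm high, its top 101 mm above the worktop). The guard is an aluminium bridge 90 (x) x 56 (y) mm with its roof at 78 mm, open at both ends, running along the regulator's y. The point has the regulator's axes.
- valve: Fixed grey housing, 170 (x) x 150 (y) x 40 mm high; origin at the centre of its underside, z up; two gas ports on its +x face. The lever's vertical pivot is at (+15 mm, 0) in its frame; behind the pivot a small steel sector of pins runs against a sprung roller.
- lever_turn (a joint): Turn of the lever, rad, anticlockwise from above: 0 closed stop, 0.86 far stop. Seats every 0.17 rad (0.51 third click); a sprung roller rides over a pin halfway between seats: the pull at the grip rises 5 N or more on leaving a seat and falls away again into the next (one click). A return spring (8 N at the grip closed, 11 N at the third click) pulls it shut; at most about 14 N is needed.
- lever: The steel lever with its grip post; origin on its vertical pivot, 40 mm above the worktop, at (+15 mm, 0) in the valve's frame; at joint value 0 its axes are the valve's.
- lever_grip (a point): Upright black round grip post of the lever, 14 mm diameter, 44 mm high; the point is the centre of its foot, 54 mm above the worktop, 90 mm from the pivot (top at 98 mm). At the closed stop it stands on the valve's +y side, at (-67 mm, +37 mm) in the valve's frame, and it swings towards -y along the valve's -x edge.
- petri: Bystander: flat round petri dish, 91 mm across, 16 mm high; origin at the centre of its underside.
- marker: Bystander: lying marker pen, 13 x 136 x 14 mm; origin at the centre of its underside.
- gel_cassette: Bystander: flat gel cassette, 80 x 100 x 7 mm; origin at the centre of its underside.

How it is judged:
On the way, in this order (a step that is already met when the one before it is completed fails the run):
1. the knob's pointer is at the mark, guard still off (horizontal distance between knob_pointer and set_mark below 0.0045 m and value of joint guard below 0.05 m), for 0.3 s.
2. the guard is fully over the knob, the pointer still at the mark (value of joint guard above 0.094 m and horizontal distance between knob_pointer and set_mark below 0.0045 m), for 0.2 s.
3. the lever is held at the third click (value of joint lever_turn between 0.44 and 0.585 rad and contact force between the fingers and lever above 1 N), for 0.3 s.
At the end, for the whole second after the job is handed in: The fingers hold the lever (more than 1 N) at rest at the third click (lever 0.44 to 0.585 rad), the guard is over the knob to within 6 mm of its end stop, and the pointer tip is within 4.5 mm of the mark (all of step 2 and all of step 3 and velocity of joint lever_turn between -0.05 and 0.05 rad/s); the arm keeps its last pose, push and grip.
It fails at once if the lever went on to the fourth click (value of joint lever_turn above 0.6 rad).
It fails at once if the lever was pulled a click before the guard was over the knob (value of joint lever_turn above 0.1 rad and value of joint guard below 0.085 m).
It fails at once if the petri dish was moved (distance of petri from where it was at the start of the episode above 0.02 m).
It fails at once if the marker pen was moved (distance of marker from where it was at the start of the episode above 0.02 m).
It fails at once if the gel cassette was moved (distance of gel_cassette from where it was at the start of the episode above 0.02 m).
It also fails if it takes over 69 s, if anything falls off the work surface, if the arm or the gripper's body presses on something with over 40 N, if the wrist force passes 120 N, or if a joint passes its speed limit or range.

## Robot

A 7-joint arm with a two-finger parallel gripper is mounted at the origin on a cart in front of the work surface, level with it; the furniture and walls round the work are solid. World frame = base frame: x ahead of the robot, y to its left, z up, the work surface at z = 0. Lengths are in m, angles in rad, forces in N, time in s.
With the tool pointing down it reaches from about 0.4 to 0.925 m from the base axis. Payload 4.1 kg.
Tool frame: the origin (TCP) lies midway between the tips of the shut fingers; the grasp point (between the pads) lies 19 mm behind it; z points along the fingers, y is the line along which they close (so a half turn about z gives the same grasp; the last joint's range is limited). The gripper opens to 85 mm and grips with 20 to 120 N. Pads are 22 mm wide; open, the fingers measure 114 mm over their backs; the gripper's body (76 mm by 85 mm) begins 54 mm behind the grasp point. The pads swing forward as they close: fully open they stand 13 mm farther back than shut.
Start: joints at [1.248, 0.398, 0.045, 1.537, -0.019, 1.207, -0.051], TCP at [0.144, -0.634, 0.231] pointing down, gripper open.
Joint ranges: [-2.82, 2.82], [-0.49, 2.23], [-1.37, 1.46], [0, 2.46], [-1.36, 4.5], [0.23, 2], [-2.94, 2.94]. Speed limits (rad/s): [2.57, 2.57, 3.14, 3.14, 3.14, 3.14, 3.14].

## Interface

Orientations are given as a rotation vector (axis times angle).
In Python, from plant import robot, snapshot, calibration, find_in gives the robot as it stands. The module is installed in compiled form; this text tells all that it offers.
- The arm moves only by the tool drive_tool, never from a script. Its argument "deltas" is a list of rows, each a list of 6 numbers: the shift along the world's x, y, z in a scale on which 1.0 is 75 cm, then the turn, a rotation vector about the world's x, y, z in fractions of the full range, 1 being 2 pi rad. In form: [[dx, dy, dz, wx, wy, wz], ...]. A call has 1 to 20 rows; each row is the pose to reach, as a shift and turn from the pose commanded when the call began; what a row does not reach only later rows make up. A row lasts 1/8 s, in which the tool goes at most 62.5 mm and 10.7 degrees, less where a joint would pass 70% of its speed; a pose out of reach is approached as far as the arm can. A call with a gripper value outside its range is refused whole. "grip" is the opening, from 0 (shut) to 1 (fully open), set as the call begins (left out, the last holds). The fingers move at their own pace and stop on an object; "grip_force" is the grip in N (left out, the last holds). Time passes only in rows, so rows that repeat a pose let the fingers close. It gives the time, the measured TCP pose, the force, the opening and the grip force at its end, in the units of the state.
- robot.get_obs(): the state, without advancing time (a new reading comes with each control period).
- snapshot(name): name is "scene" or "top" or "wrist"; returns the picture (384x512x3 uint8, red, green, blue); there is no depth.
- calibration(name): a dict with "vfov" (degrees; the focal length in pixels is half the picture's height over the tangent of half this angle, whatever the lens; pixels are square), "cx", "cy" (the principal point, pixels), "origin" and "attitude" of the camera in the world; the wrist camera has in their place "mount" (4x4, takes a point from camera to tool coordinates, whose origin is the TCP and whose axes are the flange's). Camera axes: x right, y down, z forward; pixel columns grow to the right and rows downward; lengths in m; the calibration is good to about 2 mm. A picture is of the moment at which its call begins: read the wrist's pose just before it. calibration takes no time and is no camera call.
- robot.close_job(): hands the job in; it is judged then, once.
Trained networks look in the newest picture that a camera, given by its name, has taken for a name from the list of things; names that differ only in an ending like _2 or _b are one class to them, and where a whole thing is asked for, a point or a joint stands for the part that bears it (a point fixed in the world has none). Each returns a list of dicts, best first, with "conf" (0 to 1); they miss things now and then, are a little off and sometimes report something else, mostly with a low value. They report only what shows in the picture. A call takes as long as a camera call.
- find_in(camera, query): "extent" ([left, top, right, bottom] in pixels, round what is visible of it).
The state is a dict: "time_s": time; "joint_pos": joint angles; "joint_vel": joint speeds; "effort": joint torques, N m; "eef_pos": TCP position; "ee_rot": TCP orientation; "wrist_force": force on the tool from outside, world axes, zero at the start; "wrist_torque": the same for the moment, N m; "width": finger opening in m; "finger_force": force on a finger pad.
Only numpy, scipy, OpenCV 4.12 (cv2) and the standard library are available. Lean on these libraries where they do the work, as an engineer would, in place of code of your own. Each camera call takes 0.05 s, during which the arm holds its last target. There are 200 camera calls.

## Working session

There is one attempt and no reset: what is moved stays moved. The work goes in short steps, Python scripts to look and compute and a tool call to move; the robot and the scene stay as the last step left them, time stands still between calls to the robot, and variables do not carry over. Pictures are saved under pics/ and viewed, at most 11 in all, crops included, and the job is handed in when it is done.

Besides the shell and the picture viewer there is one more tool, called as a command line: name --pt "numbers of a row" for each row, then --argument value for the rest. drive_tool: Moves the arm, as the interface text tells. Its arguments: {"type":"object","properties":{"deltas":{"type":"array"},"grip":{"type":"number"},"grip_force":{"type":"number"}},"required":["deltas"]}

```bash
mkdir -p pics; cat > h.py <<'E'
import numpy as np, cv2
from plant import robot, snapshot, calibration, find_in
from scipy.spatial.transform import Rotation as R
def cam(name):
    c=calibration(name); f=192/np.tan(np.radians(c['vfov'])/2)
    K=np.array([[f,0,c['cx']],[0,f,c['cy']],[0,0,1]])
    if 'mount' in c:
        o=robot.get_obs(); T=np.eye(4); r=np.array(o['ee_rot']); T[:3,:3]=R.from_rotvec(r).as_matrix() if r.size==3 else r
        T[:3,3]=o['eef_pos']; T=T@np.array(c['mount']); return K,T[:3,:3],T[:3,3]
    a=np.array(c['attitude']); 
    A=R.from_rotvec(a).as_matrix() if a.size==3 else a.reshape(3,3)
    return K,A,np.array(c['origin'])
def ray(C,uv):
    K,A,o=C; d=A@np.linalg.inv(K)@np.array([uv[0],uv[1],1.]); return o,d/np.linalg.norm(d)
def atz(C,uv,z):
    o,d=ray(C,uv); return o+d*(z-o[2])/d[2]
def tri(l):
    M=np.zeros((3,3));b=np.zeros(3)
    for C,uv in l:
        o,d=ray(C,uv);P=np.eye(3)-np.outer(d,d);M+=P;b+=P@o
    return np.linalg.solve(M,b)
def proj(C,p):
    K,A,o=C; q=K@(A.T@(np.array(p)-o)); return q[:2]/q[2]
E
python3 - <<'E'
from h import *
np.set_printoptions(precision=3,suppress=True)
print(robot.get_obs())
for n in ("scene","top","wrist"):
    print(n,calibration(n)); im=snapshot(n); cv2.imwrite(f'pics/{n}0.png',im[:,:,::-1])
    if n!='wrist':
        for q in ['regulator','knob_grip','guard_grip','valve','lever_grip','lever','petri','marker','gel_cassette','set_mark','knob_pointer']:
            try: print(q,[(np.round(d['extent'],1).tolist(),round(d['conf'],2)) for d in find_in(n,q)[:2]])
            except Exception as e: print(q,e)
a=[cv2.imread(f'pics/{n}0.png') for n in('scene','top')]
cv2.imwrite('pics/a.png',cv2.resize(np.vstack(a),None,fx=.78,fy=.78))
E
```

```text
{'time_s': 0.0, 'joint_pos': array([ 1.248,  0.399,  0.045,  1.538, -0.019,  1.207, -0.051]), 'joint_vel': array([ 0.001,  0.001,  0.001,  0.001, -0.002,  0.001,  0.   ]), 'effort': array([ -0.   , -47.513,   1.365, -25.423,   0.011,   0.009,  -0.   ]), 'eef_pos': array([ 0.144, -0.633,  0.23 ]), 'ee_rot': array([-3.12 , -0.351,  0.001]), 'wrist_force': array([ 0.891, -0.295, -0.563]), 'wrist_torque': array([-0.033,  0.032, -0.011]), 'finger_force': 0.0, 'width': 0.08522318933616688}
scene {'vfov': 47.900070833762264, 'cx': 257.01315225549604, 'cy': 194.8761593471773, 'origin': array([0.178, 0.461, 0.804]), 'attitude': array([-0.955,  2.589, -0.946])}
regulator [([145.3, 226.8, 257.1, 333.8], 0.71)]
knob_grip [([169.7, 275.2, 194.9, 300.6], 0.56), ([146.7, 228.1, 257.5, 331.1], 0.47)]
guard_grip [([195.8, 227.6, 245.3, 279.3], 0.72)]
valve [([271.9, 146.7, 363.1, 224.0], 0.62), ([301.4, 154.9, 332.8, 202.7], 0.22)]
lever_grip [([300.9, 156.4, 332.9, 202.6], 0.94)]
lever [([302.4, 157.8, 333.9, 201.8], 0.55), ([167.6, 273.2, 199.6, 308.4], 0.55)]
petri [([193.4, 160.2, 233.2, 190.6], 
[... 615 characters left out ...]
63.0, 350.1, 234.6], 0.94)]
lever_grip [([301.3, 179.0, 336.1, 224.5], 0.95)]
lever [([300.8, 177.9, 335.4, 224.4], 0.94), ([191.8, 173.8, 218.8, 208.9], 0.21)]
petri [([256.3, 112.6, 287.9, 144.9], 0.97), ([302.4, 179.9, 336.0, 219.7], 0.4)]
marker [([166.0, 248.2, 208.6, 259.8], 0.71)]
gel_cassette [([160.0, 179.0, 178.1, 201.3], 0.56)]
set_mark [([159.4, 193.7, 175.0, 201.4], 0.66)]
knob_pointer [([161.9, 179.1, 178.9, 201.7], 0.65)]
wrist {'vfov': 68.54861272160299, 'cx': 262.9079884878096, 'cy': 191.68381779305645, 'mount': array([[-0.   , -0.953, -0.302,  0.077],
       [ 1.   , -0.   , -0.001,  0.   ],
       [ 0.001, -0.302,  0.953, -0.142],
       [ 0.   ,  0.   ,  0.   ,  1.   ]])}
```

View pics/top0.png

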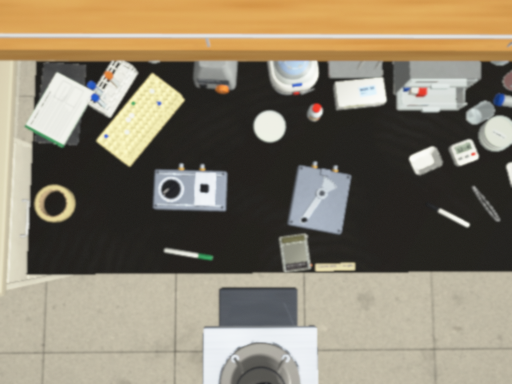

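View pics/scene0.png

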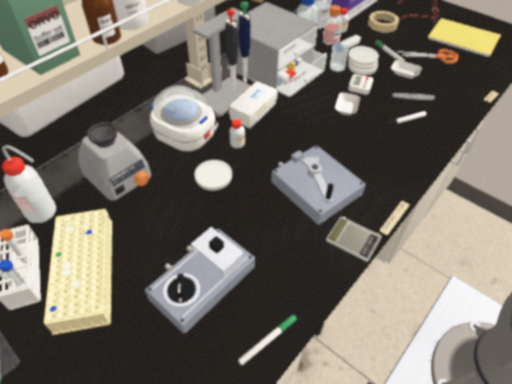

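The top view shows the regulator at about (190,189) with its knob at (170,188) and guard grip at (205,188). The valve is at (320,200) with the lever grip at (304,219), the petri dish at (270,127), the pen at (188,254) and the cassette at (295,253). The scene view agrees. Next I'll turn these into positions.

```bash
python3 - <<'E'
from h import *
np.set_printoptions(precision=4,suppress=True)
T=cam('top');S=cam('scene');W=cam('wrist')
print('base',proj(T,[0,0,.3]),'tcp',proj(T,[.144,-.633,.23]),T[1],W)
c=lambda e:((e[0]+e[2])/2,(e[1]+e[3])/2)
for n,p,z in [('reg',(190,189),.04),('knob',(170,188.5),.07),('guard',(206,187.5),.09),('valve',(319,199),.04),('pivot',(322,193),.04),('post',(303,221),.08),('petri',(270,127),0.),('pen',(188,254),0.),('cass',(295,253),0.)]:
    print(n,atz(T,p,z))
for n,p,q in [('guard',(205,188),(216,244)),('lever',(304,219),(330,190)),('knob',(170,188),(182,288))]: print(n,tri([(T,p),(S,q)]))
im=cv2.imread('pics/top0.png')
cv2.imwrite('pics/c1.png',np.hstack([cv2.resize(im[155:220,145:235],None,fx=4.4,fy=4.4,interpolation=2),cv2.resize(im[155:220,0:1],(4,286)),cv2.resize(im[155:245,280:360],(396,286),interpolation=2)]))
E
```

```text
base [260.7583 426.2486] tcp [531.0985 346.3783] [[-0.0044 -0.995   0.0995]
 [-0.9999  0.0027 -0.0171]
 [ 0.0167 -0.0996 -0.9949]] (array([[281.7328,   0.    , 262.908 ],
       [  0.    , 281.7328, 191.6838],
       [  0.    ,   0.    ,   1.    ]]), array([[ 0.2217, -0.9295, -0.2947],
       [-0.9751, -0.2115, -0.0662],
       [-0.0008,  0.3021, -0.9533]]), array([ 0.2194, -0.617 ,  0.3738]))
reg [0.5349 0.1923 0.04  ]
knob [0.5334 0.2426 0.07  ]
guard [0.5338 0.1424 0.09  ]
valve [ 0.5057 -0.169   0.04  ]
pivot [ 0.5226 -0.1777  0.04  ]
post [ 0.4431 -0.119   0.08  ]
petri [ 0.7211 -0.0341  0.    ]
pen [0.3531 0.2015 0.    ]
cass [ 0.3544 -0.1033  0.    ]
guard [0.5345 0.1467 0.0892]
lever [ 0.4484 -0.1216  0.0815]
knob [0.5366 0.2462 0.0496]
```

View pics/c1.png

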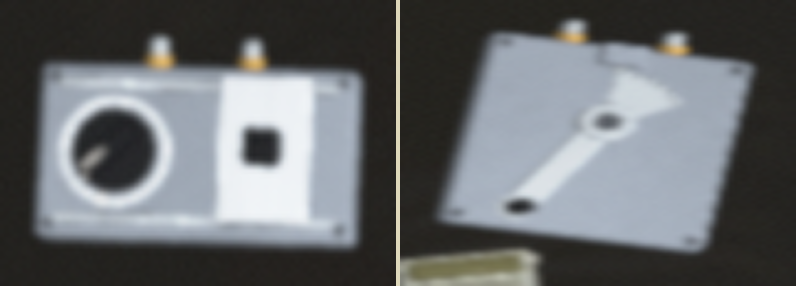

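The rows are not in the units I measure in: shifts go in shares of 75 cm and turns go in shares of 2 pi rad. I convert before sending: 46 cm / 75 = 0.6133, 42 cm / 75 = 0.56, -0.22 rad / 6.2832 = -0.035.

drive_tool --pt "0.0533 0.0667 0.0267 0 0 -0.0064" --pt "0.12 0.12 0.0533 0 0 -0.0127" --pt "0.1867 0.1733 0.0667 0 0 -0.0191" --pt "0.2533 0.24 0.0667 0 0 -0.0255" --pt "0.3067 0.2933 0.0667 0 0 -0.0318" --pt "0.3467 0.36 0.0667 0 0 -0.035" --pt "0.3733 0.4267 0.0667 0 0 -0.035" --pt "0.4 0.4933 0.0533 0 0 -0.035" --pt "0.4267 0.56 0.04 0 0 -0.035" --pt "0.44 0.6133 0.04 0 0 -0.035" --pt "0.44 0.6133 0.04 0 0 -0.035" --pt "0.44 0.6133 0.04 0 0 -0.035" --pt "0.44 0.6133 0.04 0 0 -0.035" --grip 1

```text
time_s: 2.88
eef_pos: [0.4738, -0.1755, 0.2614]
ee_rot: [3.141, 0.001, -0.0]
wrist_force: [0.7, 0.1, -0.4]
width: 0.0852
finger_force: 0.0
```

```bash
cat > look.py <<'E'
import sys,pickle
from h import *
np.set_printoptions(precision=4,suppress=True)
n=sys.argv[1]; C=cam('wrist'); o=robot.get_obs(); im=snapshot('wrist')
print(o['time_s'],o['eef_pos'],o['ee_rot'],o['joint_pos'])
pickle.dump(C,open(f'pics/{n}.pkl','wb')); cv2.imwrite(f'pics/{n}.png',im[:,:,::-1])
for q in sys.argv[2:]: print(q,[(np.round(d['extent'],1).tolist(),round(d['conf'],2)) for d in find_in('wrist',q)[:2]])
E
python3 look.py w1 lever_grip lever valve
```

```text
2.875 [ 0.4738 -0.1755  0.2614] [ 3.141   0.0015 -0.    ] [ 0.5207  0.1233 -0.275   1.8281  0.0366  1.1948 -1.3356]
lever_grip [([208.1, 89.6, 293.3, 198.5], 0.9)]
lever [([208.3, 90.3, 292.2, 198.6], 0.9)]
valve [([192.4, 45.0, 330.2, 209.3], 0.63)]
```

Converted, 33 cm / 75 = 0.44, 30 cm / 75 = 0.4.

drive_tool --pt "0 0.08 0 0 0 0" --pt "0.0133 0.16 0 0 0 0" --pt "0.0267 0.24 -0.0133 0 0 0" --pt "0.04 0.32 -0.0267 0 0 0" --pt "0.04 0.4 -0.04 0 0 0" --pt "0.04 0.44 -0.0533 0 0 0" --pt "0.04 0.44 -0.0533 0 0 0" --pt "0.04 0.44 -0.0533 0 0 0" --pt "0.04 0.44 -0.0533 0 0 0"

```text
time_s: 4.2
eef_pos: [0.5049, 0.1542, 0.2216]
ee_rot: [3.141, 0.001, 0.001]
wrist_force: [0.2, -0.0, 0.1]
width: 0.0852
finger_force: 0.0
```

```bash
python3 look.py w2 knob_grip guard_grip knob_pointer set_mark regulator
```

```text
4.2 [0.5049 0.1542 0.2216] [3.1408 0.001  0.001 ] [ 0.0902  0.2189 -0.5412  1.8273  0.1252  1.1288 -2.0643]
knob_grip [([153.2, 118.8, 205.6, 168.7], 0.59)]
guard_grip [([242.5, 107.3, 295.8, 193.9], 0.92), ([157.4, 119.2, 203.6, 164.9], 0.23)]
knob_pointer [([156.7, 120.3, 202.9, 171.1], 0.65), ([242.5, 107.3, 298.7, 193.0], 0.26)]
set_mark [([147.4, 114.6, 213.1, 175.6], 0.91), ([481.2, 189.6, 511.8, 238.6], 0.23)]
regulator [([138.8, 76.4, 316.1, 193.5], 0.84)]
```

Converted, 8 cm / 75 = 0.1067, -5 cm / 75 = -0.0667.

drive_tool --pt "0 0.0667 -0.0267 0 0 0" --pt "0.0267 0.1067 -0.0533 0 0 0" --pt "0.0267 0.1067 -0.0667 0 0 0" --pt "0.0267 0.1067 -0.0667 0 0 0" --pt "0.0267 0.1067 -0.0667 0 0 0"

```text
time_s: 5.12
eef_pos: [0.5246, 0.235, 0.1719]
ee_rot: [3.141, 0.003, 0.001]
wrist_force: [0.1, 0.2, 0.1]
width: 0.0855
finger_force: 0.0
```

```bash
python3 look.py w3 knob_grip guard_grip knob_pointer set_mark regulator
python3 - <<'E'
import cv2,numpy as np
a=[cv2.imread(f'pics/{n}.png') for n in('w2','w3')]
cv2.imwrite('pics/c2.png',cv2.resize(a[0],(800,600)))
cv2.imwrite('pics/c3.png',cv2.resize(a[1],(800,600)))
E
```

```text
5.125 [0.5246 0.235  0.1719] [3.1409 0.0035 0.0012] [-0.0468  0.3592 -0.5613  1.7774  0.2166  1.0662 -2.2533]
knob_grip [([222.1, 144.9, 277.0, 200.3], 0.96), ([319.1, 128.9, 404.2, 231.4], 0.34)]
guard_grip [([319.2, 125.4, 399.7, 232.5], 0.97)]
knob_pointer [([224.7, 144.2, 277.0, 197.0], 0.66), ([234.9, 286.1, 339.7, 310.1], 0.43)]
set_mark [([214.3, 134.7, 286.0, 204.0], 0.67), ([323.3, 128.7, 401.6, 231.2], 0.49)]
regulator [([200.1, 92.8, 410.7, 229.2], 0.63)]
```

View pics/c3.png

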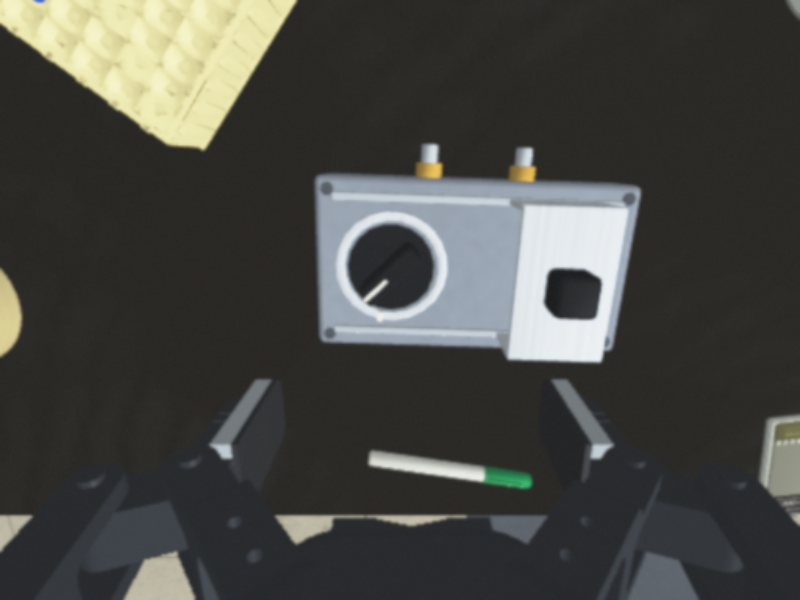

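The wrist view shows the knob ring centred near (392,264) in the 800x600 picture. The pointer line runs (388,281) to (364,302) and the mark wedge is at about (379,318). I'll zoom in to measure.

```bash
python3 - <<'E'
import cv2,numpy as np
a=cv2.imread('pics/w3.png')[125:215,195:315]
b=cv2.resize(a,None,fx=6,fy=6,interpolation=cv2.INTER_CUBIC)
cv2.imwrite('pics/c4.png',b)
E
```

```text
(no output)
```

View pics/c4.png

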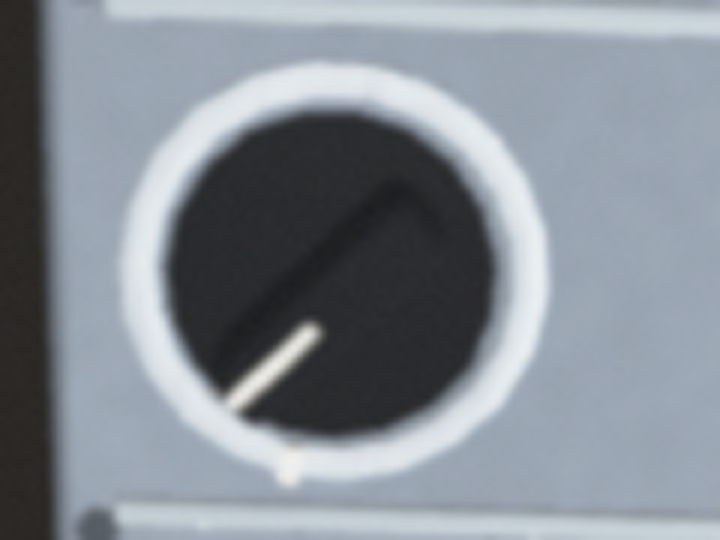

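The zoomed crop shows the ring centre at (335,268), the pointer line from (315,328) to (232,405), and the mark wedge at (290,465).

```bash
python3 - <<'E'
from h import *
import pickle
np.set_printoptions(precision=4,suppress=True)
L=lambda n:pickle.load(open(f'pics/{n}.pkl','rb'))
C3=L('w3');C2=L('w2');C1=L('w1');T=cam('top')
f=lambda x,y:(195+(x+.5)/6-.5,125+(y+.5)/6-.5)
def ellc(name,win):
    im=cv2.imread(f'pics/{name}.png');hsv=cv2.cvtColor(im,cv2.COLOR_BGR2HSV)
    x0,y0,x1,y1=win; g=cv2.cvtColor(im,cv2.COLOR_BGR2GRAY)[y0:y1,x0:x1]
    m=(g>198).astype(np.uint8); cs,h=cv2.findContours(m,cv2.RETR_EXTERNAL,cv2.CHAIN_APPROX_NONE)
    c=max(cs,key=lambda c:cv2.contourArea(c)); e=cv2.fitEllipse(cv2.convexHull(c)); return (e[0][0]+x0,e[0][1]+y0),e
r3,e3=ellc('w3',(209,131,290,210)); r2,e2=ellc('w2',(142,108,217,180)); print(r3,e3,r2,e2)
print('ring tri',tri([(C3,r3),(C2,r2)]))
k3=atz(C3,r3,.044);k2=atz(C2,r2,.044);print('knob xy',k3,k2)
for z in(.07,.046):
    a=atz(C3,f(315,328),z);b=atz(C3,f(232,405),z); d=b-a
    print(z,a-k3,b-k3,np.linalg.norm(d),'ptr dir',np.arctan2(d[1],d[0]), 'offset from axis',np.cross((d/np.linalg.norm(d))[:2],(a-k3)[:2]))
for z in(.044,.047):
  m=atz(C3,f(290,465),z)-k3; print('mark',m,np.linalg.norm(m),np.arctan2(m[1],m[0]))
# regulator edges: corners in w3 (800x600 picks/1.5625)
c=[atz(C3,(u/1.5625-.2,v/1.5625-.2),.04) for u,v in[(318,176),(639,187),(322,341)]];print('corn',c,np.arctan2(*(c[0]-c[1])[[0,1]]))
# guard block top via two views of detector + top
# black block blob
def blob(name,win):
    g=cv2.cvtColor(cv2.imread(f'pics/{name}.png'),cv2.COLOR_BGR2GRAY);x0,y0,x1,y1=win;m=(g[y0:y1,x0:x1]<90).astype(np.uint8)
    n,l,s,ce=cv2.connectedComponentsWithStats(m);i=1+np.argmax(s[1:,4]);return s[i]+np.array([x0,y0,0,0,0]),ce[i]+[x0,y0]
print('w3',blob('w3',(338,165,392,212)),'w2',blob('w2',(248,125,295,180)))
im=cv2.imread('pics/w2.png')
A=cv2.resize(im[95:205,240:310],(350,550),interpolation=2);B=cv2.resize(cv2.imread('pics/w1.png')[80:215,190:300],(448,550),interpolation=2)
cv2.imwrite('pics/c5.png',np.hstack([A,B]))
E
```

```text
(250.3357276916504, 169.91637802124023) ((41.33572769165039, 38.916378021240234), (69.63001251220703, 70.85367584228516), 98.95089721679688) (180.67415237426758, 143.02433013916016) ((38.67415237426758, 35.024330139160156), (59.957454681396484, 64.85179138183594), 132.7560577392578)
ring tri [0.5382 0.2473 0.0429]
knob xy [0.5385 0.2472 0.044 ] [0.5383 0.2469 0.044 ]
0.07 [-0.0025  0.0018  0.026 ] [-0.0146  0.0146  0.026 ] 0.017597152466296125 ptr dir 2.3294057854911707 offset from axis 0.0005566718417939272
0.046 [-0.009   0.0032  0.002 ] [-0.0222  0.0172  0.002 ] 0.01932541012531131 ptr dir 2.329405785491171 offset from axis 0.004282126363606427
mark [-0.0336  0.0079  0.    ] 0.034480466725364145 2.909119140083053
mark [-0.0325  0.0077  0.003 ] 0.0335199148156052 2.908244390569464
corn [array([0.5926, 0.2908, 0.04  ]), array([0.5866, 0.0971, 0.04  ]), array([0.4856, 0.2948, 0.04  ])] 0.031186028221838358
w3 (array([349, 172,  35,  32, 958]), array([366.0021, 187.6858])) w2 (array([257, 141,  23,  26, 554]), array([267.8773, 153.787 ]))<stdin>:17: DeprecationWarning: Arrays of 2-dimensional vectors are deprecated. Use arrays of 3-dimensional vectors instead. (deprecated in NumPy 2.0)
```

View pics/c5.png

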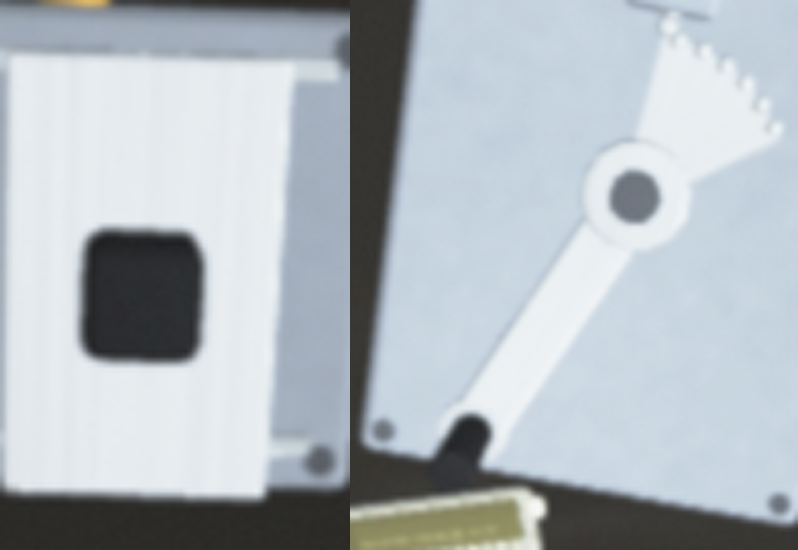

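The pointer points along 2.33 rad and the mark along 2.91 rad in world yaw. The knob is at (0.538, 0.247).

Converted, -6 cm / 75 = -0.08, 1.4 cm / 75 = 0.0187, 2.33 rad / 6.2832 = 0.3708.

drive_tool --pt "0.0067 0.0053 0 0 0 0.0286" --pt "0.0187 0.016 0 0 0 0.0573" --pt "0.0187 0.016 0 0 0 0.0859" --pt "0.0187 0.016 0 0 0 0.1146" --pt "0.0187 0.016 0 0 0 0.1432" --pt "0.0187 0.016 0 0 0 0.1719" --pt "0.0187 0.016 0 0 0 0.2005" --pt "0.0187 0.016 0 0 0 0.2292" --pt "0.0187 0.016 0 0 0 0.2578" --pt "0.0187 0.016 0 0 0 0.2865" --pt "0.0187 0.016 0 0 0 0.3151" --pt "0.0187 0.016 0 0 0 0.3438" --pt "0.0187 0.016 -0.04 0 0 0.3708" --pt "0.0187 0.016 -0.08 0 0 0.3708" --pt "0.0187 0.016 -0.08 0 0 0.3708" --pt "0.0187 0.016 -0.08 0 0 0.3708" --grip 0.55

```text
time_s: 7.42
eef_pos: [0.5389, 0.2487, 0.1125]
ee_rot: [1.234, 2.888, 0.002]
wrist_force: [-0.5, -0.3, -0.0]
width: 0.0469
finger_force: 0.0
```

```bash
python3 look.py w4 knob_grip; python3 -c "
from h import *
import pickle
C=pickle.load(open('pics/w4.pkl','rb'))
im=cv2.imread('pics/w4.png')
for p in [(.5384,.247,.044),(.5384,.247,.07)]:
  u=proj(C,p); print(u); cv2.drawMarker(im,tuple(int(x) for x in u),(0,0,255),0,6)
cv2.imwrite('pics/c6.png',cv2.resize(im,(700,525)))
"
```

```text
7.425 [0.5389 0.2487 0.1125] [1.2343 2.8878 0.0023] [ 0.2279  0.5968 -0.9986  1.7808  0.5657  1.0798 -0.2083]
knob_grip [([225.6, 171.1, 296.5, 243.2], 0.61)]
[261.14311676 205.20299023]
[260.97566038 217.89477679]
```

View pics/c6.png

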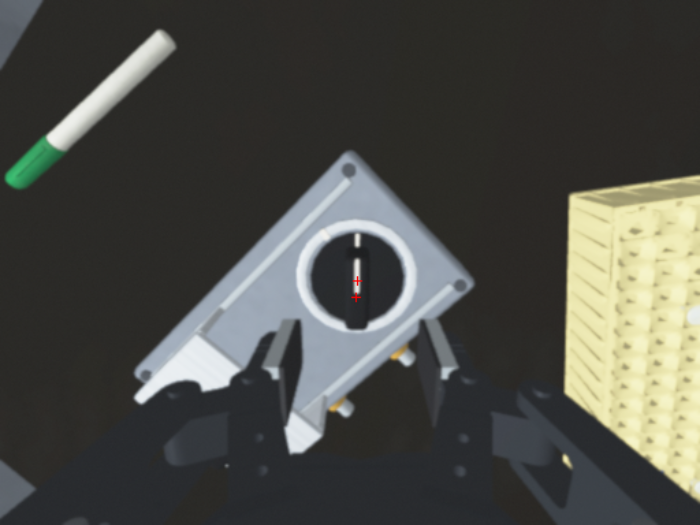

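The wrist view shows the bar aligned with the tool axis, at column 357 between fingers centred near column 360. I'll descend and grip.

Converted, -6 cm / 75 = -0.08, -5 cm / 75 = -0.0667.

drive_tool --pt "0 -0.0013 -0.0333 0 0 0" --pt "0 -0.0013 -0.0667 0 0 0" --pt "0 -0.0013 -0.08 0 0 0" --pt "0 -0.0013 -0.08 0 0 0"

```text
time_s: 8.02
eef_pos: [0.5384, 0.2473, 0.0517]
ee_rot: [1.234, 2.889, 0.0]
wrist_force: [0.3, -0.2, 0.5]
width: 0.0468
finger_force: 0.0
```

drive_tool --pt "0 0 0 0 0 0" --pt "0 0 0 0 0 0" --pt "0 0 0 0 0 0" --pt "0 0 0 0 0 0" --pt "0 0 0 0 0 0" --grip 0 --grip_force 25

```text
time_s: 8.65
eef_pos: [0.5384, 0.2471, 0.0525]
ee_rot: [1.235, 2.888, -0.001]
wrist_force: [-2.1, -1.1, 5.5]
width: 0.0122
finger_force: 26.1
```

Converted, 0.59 rad / 6.2832 = 0.0939.

drive_tool --pt "0 0 0 0 0 0.0159" --pt "0 0 0 0 0 0.0318" --pt "0 0 0 0 0 0.0477" --pt "0 0 0 0 0 0.0637" --pt "0 0 0 0 0 0.0796" --pt "0 0 0 0 0 0.0939" --pt "0 0 0 0 0 0.0939" --pt "0 0 0 0 0 0.0939" --pt "0 0 0 0 0 0.0939"

```text
time_s: 9.78
eef_pos: [0.5387, 0.2477, 0.0525]
ee_rot: [0.342, 3.122, 0.001]
wrist_force: [-1.2, -1.4, 5.6]
width: 0.0122
finger_force: 26.0
```

Converted, 12 cm / 75 = 0.16, 8 cm / 75 = 0.1067.

drive_tool --pt "0 0 0 0 0 0" --pt "0 0 0 0 0 0" --pt "0 0 0 0 0 0" --pt "0 0 0.0533 0 0 0" --pt "0 0 0.1067 0 0 0" --pt "0 0 0.16 0 0 0" --pt "0 0 0.16 0 0 0" --pt "0 0 0.16 0 0 0" --grip 0.55

```text
time_s: 10.78
eef_pos: [0.5381, 0.2466, 0.1707]
ee_rot: [-0.342, -3.123, 0.001]
wrist_force: [-0.7, 0.4, -1.1]
width: 0.0468
finger_force: 0.0
```

```bash
python3 look.py w5 knob_grip guard_grip; python3 -c "
from h import *
im=cv2.imread('pics/w5.png')
cv2.imwrite('pics/c7.png',cv2.resize(im[80:310,130:410],None,fx=2.6,fy=2.6,interpolation=2))
"
```

```text
10.775 [0.5381 0.2466 0.1707] [-0.3416 -3.1225  0.0014] [ 0.3402  0.603  -1.1819  1.7274  0.5923  1.224   0.3585]
knob_grip [([234.7, 158.0, 293.2, 214.3], 0.79)]
guard_grip [([112.6, 154.1, 205.2, 261.9], 0.91)]
```

View pics/c7.png

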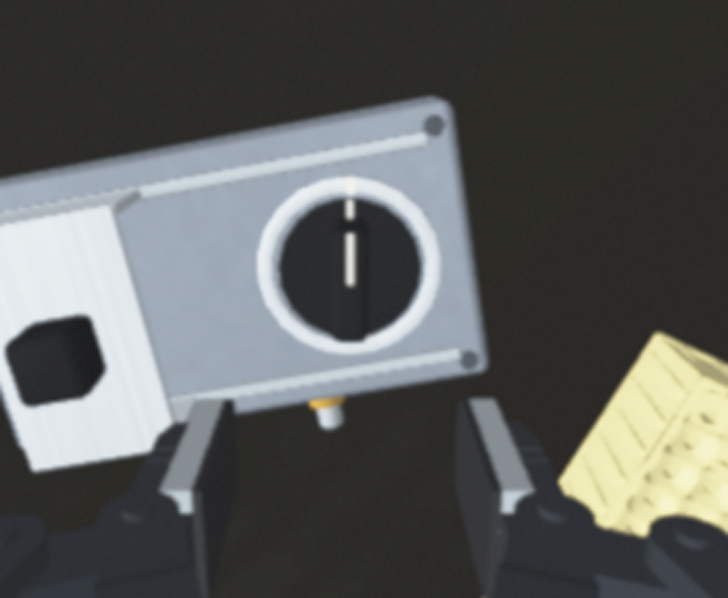

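The pointer now lines up with the mark at the top of the ring (350,185). Next is the guard.

Converted, -10 cm / 75 = -0.1333, -8.5 cm / 75 = -0.1133, 0.19 rad / 6.2832 = 0.0302.

drive_tool --pt "-0.0013 -0.0667 0 0 0 0.0159" --pt "-0.004 -0.1333 -0.0133 0 0 0.0302" --pt "-0.004 -0.1333 -0.0533 0 0 0.0302" --pt "-0.004 -0.1333 -0.0933 0 0 0.0302" --pt "-0.004 -0.1333 -0.1133 0 0 0.0302" --pt "-0.004 -0.1333 -0.1133 0 0 0.0302" --pt "-0.004 -0.1333 -0.1133 0 0 0.0302"

```text
time_s: 11.8
eef_pos: [0.5358, 0.148, 0.0872]
ee_rot: [0.042, 3.14, 0.001]
wrist_force: [0.9, 0.7, -0.0]
width: 0.0467
finger_force: 0.0
```

drive_tool --pt "0 0 0 0 0 0" --pt "0 0 0 0 0 0" --pt "0 0 0 0 0 0" --pt "0 0 0 0 0 0" --grip 0 --grip_force 30

```text
time_s: 12.3
eef_pos: [0.536, 0.1479, 0.0875]
ee_rot: [0.044, 3.14, 0.002]
wrist_force: [-1.5, 0.6, 6.3]
width: 0.0228
finger_force: 33.1
```

Converted, 10.2 cm / 75 = 0.136, 1.5 cm / 75 = 0.02.

drive_tool --pt "0 0.02 0 0 0 0" --pt "0.0013 0.04 0 0 0 0" --pt "0.0013 0.06 0 0 0 0" --pt "0.0027 0.08 0 0 0 0" --pt "0.0027 0.1 0 0 0 0" --pt "0.004 0.12 0 0 0 0" --pt "0.004 0.1333 0 0 0 0" --pt "0.004 0.136 0 0 0 0" --pt "0.004 0.136 0 0 0 0" --pt "0.004 0.136 0 0 0 0"

```text
time_s: 13.55
eef_pos: [0.5392, 0.248, 0.0875]
ee_rot: [0.045, 3.14, -0.004]
wrist_force: [-0.9, -3.4, 9.0]
width: 0.0231
finger_force: 33.4
```

Converted, 0.3 cm / 75 = 0.004, 0.2 cm / 75 = 0.0027.

drive_tool --pt "0 0.0027 0 0 0 0" --pt "0 0.004 0 0 0 0" --pt "0 0.004 0 0 0 0" --pt "0 0 0 0 0 0" --pt "0 0 0 0 0 0"

```text
time_s: 14.18
eef_pos: [0.5392, 0.2479, 0.0875]
ee_rot: [0.045, 3.14, -0.004]
wrist_force: [-1.2, -4.4, 8.1]
width: 0.0231
finger_force: 33.4
```

Converted, -38 cm / 75 = -0.5067, -36 cm / 75 = -0.48, -0.4 rad / 6.2832 = -0.0637.

drive_tool --pt "0 0 0 0 0 0" --pt "0 0 0 0 0 0" --pt "0 0 0 0 0 0" --pt "0 0 0.0533 0 0 0" --pt "0 0 0.1067 0 0 0" --pt "0 -0.0267 0.16 0 0 0" --pt "0 -0.08 0.1867 0 0 0" --pt "-0.0133 -0.16 0.1867 0 0 0" --pt "-0.0267 -0.24 0.1867 0 0 -0.0159" --pt "-0.04 -0.32 0.1867 0 0 -0.0398" --pt "-0.0533 -0.4 0.1867 0 0 -0.0637" --pt "-0.0667 -0.48 0.1867 0 0 -0.0637" --pt "-0.08 -0.5067 0.1867 0 0 -0.0637" --pt "-0.08 -0.5067 0.1867 0 0 -0.0637" --pt "-0.08 -0.5067 0.1867 0 0 -0.0637" --grip 0.55

```text
time_s: 16.05
eef_pos: [0.4787, -0.129, 0.2265]
ee_rot: [0.663, 3.07, 0.001]
wrist_force: [-0.7, 0.6, 0.6]
width: 0.0469
finger_force: 0.0
```

```bash
python3 look.py w6 lever_grip lever valve; python3 -c "
from h import *
im=cv2.imread('pics/w6.png'); snapshot('top'); C=cam('top')
print([(d['extent'],d['conf']) for d in find_in('top','guard_grip')])
cv2.imwrite('pics/c8.png',cv2.resize(im,(800,600),interpolation=2))
"
```

```text
16.05 [ 0.4787 -0.129   0.2265] [0.663  3.0703 0.0014] [ 1.2636  0.3309 -1.295   1.879   0.3427  1.1896  0.9973]
lever_grip [([219.8, 134.6, 269.2, 253.1], 0.75)]
lever [([220.3, 137.2, 267.3, 250.3], 0.55)]
valve [([166.3, 121.1, 309.6, 276.3], 0.92)]
[([157.1, 168.9, 186.5, 205.6], 0.83)]
```

View pics/c8.png

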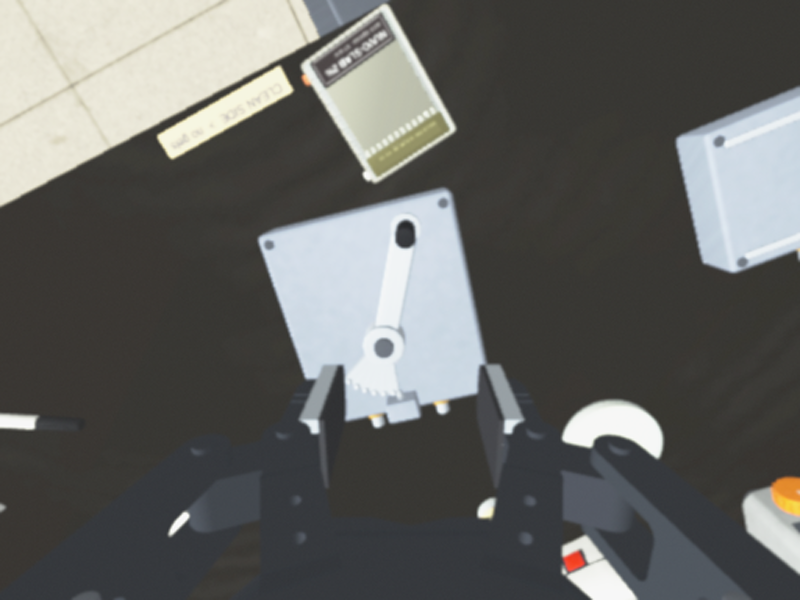

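```bash
python3 - <<'E'
from h import *
import pickle
np.set_printoptions(precision=4,suppress=True)
L=lambda n:pickle.load(open(f'pics/{n}.pkl','rb'))
C1=L('w1');C6=L('w6')
pv=tri([(C1,(260,128.1)),(C6,(245.8,222.1))]);print('pivot',pv)
A1,B1=(219.5,185.6),(215,195.9);A6,B6=(259.2,144.8),(259.2,155)
for n,a,b in[('A1A6',A1,A6),('A1B6',A1,B6),('B1A6',B1,A6),('B1B6',B1,B6)]:
    p=tri([(C1,a),(C6,b)]); d=p-pv; print(n,p,np.hypot(*d[:2]),np.arctan2(d[1],d[0]),proj(C1,p)-a,proj(C6,p)-b)
# valve +-y side edges on housing top, w6 800x600 corners
s=lambda u,v:(u/1.5625-.18,v/1.5625-.18)
c=[atz(C6,s(*q),.04) for q in[(260,238),(448,190),(486,362)]];print(c)
d=c[1]-c[0];print('+y dir yaw',np.arctan2(d[1],d[0])-np.pi/2,np.linalg.norm(d)); d=c[2]-c[1];print('+x yaw',np.arctan2(d[1],d[0]))
for n in(C1,C6):
    pass
im=cv2.imread('pics/w6.png')
E
```

```text
pivot [ 0.5221 -0.1717  0.0625]
A1A6 [ 0.4477 -0.1194  0.0523] 0.09095555813754733 2.5297348827446866 [0.1113 0.0575] [0.1436 0.0111]
A1B6 [ 0.4544 -0.1227  0.0747] 0.08356272184180297 2.5150713139612346 [-0.1713 -0.0873] [-0.2196 -0.0158]
B1A6 [ 0.4438 -0.1178  0.0822] 0.09510749434788311 2.5392769391359202 [-0.2413 -0.1213] [-0.3165 -0.0227]
B1B6 [ 0.4501 -0.1208  0.1009] 0.08811754841546549 2.526764826394281 [-0.5202 -0.2584] [-0.6784 -0.0452]
[array([ 0.4119, -0.2232,  0.04  ]), array([ 0.4379, -0.0811,  0.04  ]), array([ 0.5771, -0.1062,  0.04  ])]
+y dir yaw -0.1810379746094657 0.14441234902510014
+x yaw -0.1783783254296578
```

The views agree on the valve: pivot (0.522,-0.1715), yaw -0.18, post foot (0.4487,-0.120), closed lever direction 2.533 rad. I'll approach with the closing axis tangential.

Converted, -10 cm / 75 = -0.1333, -7 cm / 75 = -0.0933, -0.18 rad / 6.2832 = -0.0286.

drive_tool --pt "-0.04 0.012 -0.04 0 0 -0.0286" --pt "-0.04 0.012 -0.0933 0 0 -0.0286" --pt "-0.04 0.012 -0.1333 0 0 -0.0286" --pt "-0.04 0.012 -0.1333 0 0 -0.0286" --pt "-0.04 0.012 -0.1333 0 0 -0.0286"

```text
time_s: 16.98
eef_pos: [0.4494, -0.1214, 0.1274]
ee_rot: [0.938, 2.996, 0.001]
wrist_force: [0.3, 0.3, 0.1]
width: 0.0472
finger_force: 0.0
```

```bash
python3 look.py w7; python3 -c "
from h import *
import pickle
C=pickle.load(open('pics/w7.pkl','rb'))
im=cv2.imread('pics/w7.png')
for p in [(.4487,-.1201,.054),(.4487,-.1201,.098),(.5221,-.1715,.055)]:
  u=proj(C,p); print(u); cv2.drawMarker(im,tuple(int(round(x)) for x in u),(0,0,255),0,8)
cv2.imwrite('pics/c9.png',cv2.resize(im,(700,525)))
"
```

```text
16.975 [ 0.4494 -0.1214  0.1274] [0.9385 2.9963 0.001 ] [ 1.1722  0.3793 -1.1814  2.0575  0.4261  0.9762  0.7328]
[264.01911272 200.48624122]
[264.33807163 222.48345723]
[263.55724862 294.4926554 ]
```

View pics/c9.png

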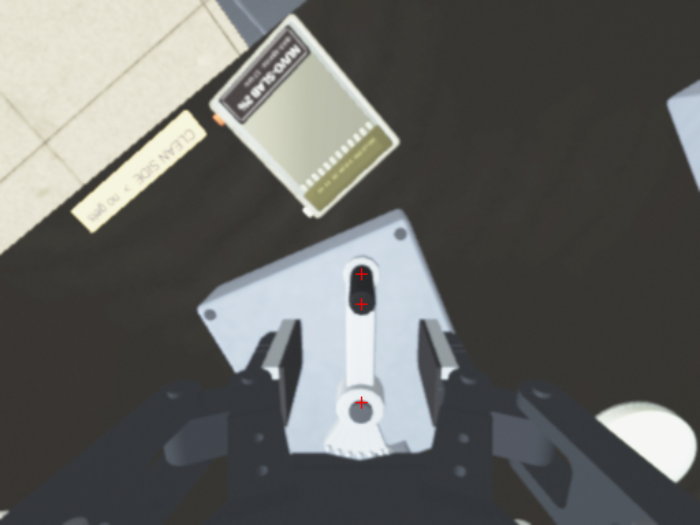

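The projected foot, top and pivot land on the post at (361,275) and (361,304) and near the pivot at (361,405), so the alignment is good.

Converted, -6.7 cm / 75 = -0.0893, -6 cm / 75 = -0.08.

drive_tool --pt "0 0.0013 -0.04 0 0 0" --pt "0 0.0013 -0.08 0 0 0" --pt "0 0.0013 -0.0893 0 0 0" --pt "0 0.0013 -0.0893 0 0 0"

```text
time_s: 17.52
eef_pos: [0.4491, -0.1208, 0.0602]
ee_rot: [0.94, 2.996, 0.0]
wrist_force: [-0.3, 0.5, 0.2]
width: 0.0474
finger_force: 0.0
```

drive_tool --pt "0 0 0 0 0 0" --pt "0 0 0 0 0 0" --pt "0 0 0 0 0 0" --pt "0 0 0 0 0 0" --pt "0 0 0 0 0 0" --grip 0 --grip_force 60

```text
time_s: 18.15
eef_pos: [0.4497, -0.1203, 0.0604]
ee_rot: [0.939, 2.995, 0.001]
wrist_force: [0.4, 1.7, 7.0]
width: 0.0129
finger_force: 58.6
```

```bash
cat > q.py <<'E'
from h import *
o=robot.get_obs();p=o['eef_pos'];d=p[:2]-[.5221,-.1715];a=np.arctan2(d[1],d[0])%(2*np.pi)
F=o['wrist_force'];t=np.array([-np.sin(a),np.cos(a)])
print('pos',p,'r',np.hypot(*d),'joint est',a-2.533,'F tan',F[:2]@t,'rad',F[:2]@[np.cos(a),np.sin(a)],o['width'],o['finger_force'])
E
python3 q.py; python3 -c "
import numpy as np
p0=90*np.array([np.cos(2.533),np.sin(2.533)])
for q in np.arange(0,.6,.03): print(round(q,2),np.round((90*np.array([np.cos(2.533+q),np.sin(2.533+q)])-p0)/10,2))"
```

```text
pos [ 0.44968758 -0.12032664  0.06042428] r 0.08866945286130311 joint est -0.006611256409787103 F tan -1.6166327428028264 rad 0.6279319912021774 0.012914565118547033 58.591203689575195
0.0 [0. 0.]
0.03 [-0.15 -0.22]
0.06 [-0.3  -0.45]
0.09 [-0.43 -0.68]
0.12 [-0.56 -0.92]
0.15 [-0.69 -1.16]
0.18 [-0.8  -1.41]
0.21 [-0.91 -1.65]
0.24 [-1.01 -1.9 ]
0.27 [-1.1  -2.16]
0.3 [-1.19 -2.41]
0.33 [-1.27 -2.67]
0.36 [-1.34 -2.93]
0.39 [-1.4  -3.19]
0.42 [-1.46 -3.46]
0.45 [-1.5  -3.72]
0.48 [-1.54 -3.99]
0.51 [-1.57 -4.26]
0.54 [-1.59 -4.53]
0.57 [-1.61 -4.8 ]
```

Pull to the first click (0.17 rad), slowly, and check.

Converted, -1.33 cm / 75 = -0.0177, -1.16 cm / 75 = -0.0155, 0.17 rad / 6.2832 = 0.0271.

drive_tool --pt "-0.002 -0.0029 0 0 0 0.0048" --pt "-0.004 -0.006 0 0 0 0.0095" --pt "-0.0057 -0.0091 0 0 0 0.0143" --pt "-0.0075 -0.0123 0 0 0 0.0191" --pt "-0.0092 -0.0155 0 0 0 0.0239" --pt "-0.0103 -0.0177 0 0 0 0.0271" --pt "-0.0103 -0.0177 0 0 0 0.0271" --pt "-0.0103 -0.0177 0 0 0 0.0271"

```text
time_s: 19.15
eef_pos: [0.4425, -0.1323, 0.0604]
ee_rot: [0.68, 3.064, 0.005]
wrist_force: [1.2, 4.8, 5.8]
width: 0.0124
finger_force: 58.8
```

```bash
python3 q.py
```

```text
pos [ 0.44253165 -0.13232499  0.06042898] r 0.08868936567389787 joint est 0.15108846004085308 F tan -4.87229518532046 rad 1.0617643877845988 0.012433814506325126 58.825194239616394
```

Converted, -1.43 cm / 75 = -0.0191, -0.52 cm / 75 = -0.0069, 0.17 rad / 6.2832 = 0.0271.

drive_tool --pt "-0.0016 -0.0032 0 0 0 0.0048" --pt "-0.0029 -0.0065 0 0 0 0.0095" --pt "-0.0043 -0.01 0 0 0 0.0143" --pt "-0.0053 -0.0133 0 0 0 0.0191" --pt "-0.0064 -0.0168 0 0 0 0.0239" --pt "-0.0069 -0.0191 0 0 0 0.0271" --pt "-0.0069 -0.0191 0 0 0 0.0271" --pt "-0.0069 -0.0191 0 0 0 0.0271"

```text
time_s: 20.15
eef_pos: [0.4371, -0.1463, 0.0604]
ee_rot: [0.418, 3.111, 0.005]
wrist_force: [0.9, 5.5, 6.8]
width: 0.0123
finger_force: 59.0
```

```bash
python3 q.py
```

```text
pos [ 0.4371086  -0.14626309  0.06043171] r 0.08865911979544366 joint est 0.319950224044089 F tan -5.539101966465959 rad 0.7547376969203455 0.012336745174512975 58.98789703845978
```

Converted, -1.55 cm / 75 = -0.0207, -1.5 cm / 75 = -0.02, 0.09 rad / 6.2832 = 0.0143.

drive_tool --pt "-0.0009 -0.0035 0 0 0 0.0048" --pt "-0.0017 -0.0069 0 0 0 0.0095" --pt "-0.0024 -0.0105 0 0 0 0.0143" --pt "-0.0029 -0.014 0 0 0 0.0191" --pt "-0.0035 -0.0176 0 0 0 0.0239" --pt "-0.0037 -0.02 0 0 0 0.0271" --pt "-0.0037 -0.0207 0 0 0 0.0271" --pt "-0.0037 -0.0207 0 0 0 0.0271" --pt "-0.0037 -0.0207 0 0 0 0.0271"

```text
time_s: 21.28
eef_pos: [0.434, -0.1611, 0.0604]
ee_rot: [0.151, 3.135, 0.006]
wrist_force: [0.4, 7.2, 7.8]
width: 0.0127
finger_force: 59.0
```

```bash
python3 q.py; python3 look.py w8 lever_grip; python3 -c "
from h import *
im=snapshot('top');cv2.imwrite('pics/t2.png',im[:,:,::-1])
for q in ['guard_grip','petri','marker','gel_cassette']: print(q,[(np.round(d['extent']),d['conf']) for d in find_in('top',q)[:1]])
a=cv2.resize(im[100:280,140:360,::-1],(400,327),interpolation=2);b=cv2.resize(cv2.imread('pics/w8.png'),(400,300))
cv2.imwrite('pics/c10.png',np.vstack([a,b])[:600] if False else np.hstack([a[:300],b]))"
```

```text
pos [ 0.43403701 -0.16114236  0.06040644] r 0.08867001171897021 joint est 0.491514279203618 F tan -7.171449392095362 rad 0.39614741906264156 0.012740046727061149 59.02454853057861
21.275 [ 0.434  -0.1611  0.0604] [0.1514 3.1353 0.0058] [ 1.2351  0.5471 -1.1926  2.1175  0.6518  0.9133  1.139 ]
lever_grip [([245.0, 219.0, 277.0, 337.4], 0.56)]
guard_grip [(array([158., 172., 184., 209.]), 0.84)]
petri [(array([255., 114., 288., 144.]), 0.59)]
marker [(array([168., 252., 210., 256.]), 0.62)]
gel_cassette [(array([282., 234., 313., 274.]), 0.79)]
```

View pics/c10.png

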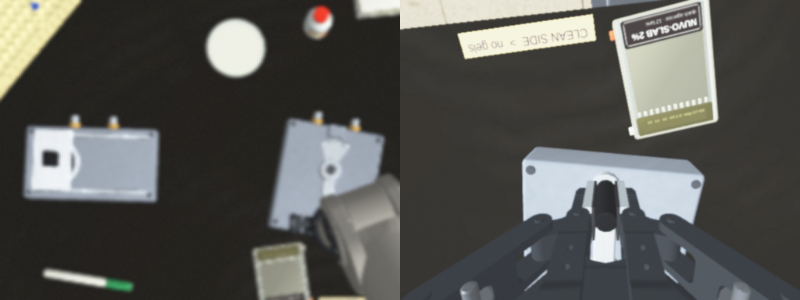

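The guard is over the knob, the bystanders haven't moved, and the post sits between the pads with the lever at about 0.50 rad. I'll let it settle for a moment and hand in.

drive_tool --pt "0 0 0 0 0 0" --pt "0 0 0 0 0 0" --pt "0 0 0 0 0 0"

```text
time_s: 22.0
eef_pos: [0.434, -0.1611, 0.0604]
ee_rot: [0.151, 3.135, 0.006]
wrist_force: [0.4, 7.4, 7.3]
width: 0.0125
finger_force: 59.0
```

```bash
python3 q.py; python3 -c "
from plant import robot
print(robot.close_job())"
```

```text
pos [ 0.43403442 -0.16114736  0.06039616] r 0.08867199636082523 joint est 0.4915737112739351 F tan -7.419257327645165 rad 0.4596382445564785 0.01246946280339539 59.023035764694214
the job is handed in; nothing more can be done
None
```

I handed the job in at about 22 s with the knob's pointer at the mark, the guard slid about 100 mm over the knob, and the gripper holding the lever at the third click (about 0.50 rad by my estimate); the bystanders were not moved, and no verdict came back.

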